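Prop up an appliance body on the repair rest

ROBOT

A 6-joint arm with a two-finger parallel gripper is mounted at the origin on the work surface. World frame = base frame: x ahead of the robot, y to its left, z up, the work surface at z = 0. Lengths are in m, angles in rad, forces in N, time in s.
With the tool pointing down it reaches from about 0.325 to 0.85 m from the base axis. Payload 15.5 kg.
Tool frame: the origin (TCP) lies at the very end of the fingers, on their centre line; the grasp point (between the pads) lies 19 mm behind it; y points along the fingers, z is the direction in which the jaws open and shut, and the axes are right-handed (so a half turn about y gives the same grasp; the last joint's range is limited). The gripper opens to 91 mm and grips with 3 to 60 N. Pads are 32 mm wide; open, the fingers measure 118 mm over their backs; the gripper's body (76 mm by 178 mm) begins 60 mm behind the grasp point.
Start: joints at [1.014, 0.494, 1.345, -0, 1.302, -0.096], TCP at [0.278, 0.56, 0.214] pointing down, gripper open.
Joint ranges: [-2.91, 2.91], [-0.82, 2.16], [0.22, 2.67], [-1.22, 4.37], [0.12, 2.79], [-3.08, 3.08]. Speed limits (rad/s): [1.89, 1.89, 2.57, 3.01, 3.01, 3.01].

INTERFACE

Orientations are given as a unit quaternion [x, y, z, w].
In Python, from workcell import env gives the robot as it stands. The module is installed in compiled form; this text tells all that it offers.
- The arm moves only by the tool servo_tool, never from a script. Its argument "moves" is one flat list of numbers, 5 for each row, row after row: the shift along the tool's x, y, z in m, then the turn about the tool's y in degrees, then the opening, from -1 (shut) to 1 (fully open). A call has exactly 8 rows; each row shifts and turns the commanded pose from where the row before left it, along the tool's axes as they then stand; what a row does not reach is not made up. A row lasts 1/10 s, in which the tool goes at most 50 mm and 8.59 degrees, less where a joint would pass 70% of its speed; a pose out of reach is approached as far as the arm can. A call with a gripper value outside its range is refused whole. The fingers move at their own pace and stop on an object; "force" is the grip in N (left out, the last holds). Time passes only in rows, so rows that do not move let the fingers close, or fill a call up. It gives the time, the measured TCP pose, the force and the opening at its end, in the units of the state.
- env.get_state(): the state, without advancing time (a new reading comes with each control period).
- env.read_camera(name): name is "side" or "top"; returns a dict with "color" (384x512x3 uint8, red, green, blue), "range_z" (384x512 float32, m along the optical axis (not along the pixel's ray), 0 where there is no reading), "fx", "fy", "cx", "cy" (pixels), "R" (3x3) and "t" (3): a world point X has camera coordinates R X + t. Camera axes: x right, y down, z forward; pixel columns grow to the right and rows downward; lengths in m; the calibration is good to about 2 mm. A picture is of the moment at which its call begins.
- env.hand_in(): hands the job in, once; it reports no verdict.
Trained networks look in the newest picture that a camera, given by its name, has taken for a name from the list of things; names that differ only in an ending like _2 or _b are one class to them, and where a whole thing is asked for, a point or a joint stands for the part that bears it (a point fixed in the world has none). Each returns a list of dicts, best first, with "p" (0 to 1); they miss things now and then, are a little off and sometimes report something else, mostly with a low value. They report only what shows in the picture. A call takes as long as a camera call.
- env.cut_out(name, camera): "pixels" (384x512 bool, what is visible of it) and "position" ([column, row] in pixels, amid what is visible of it).
- env.landmark_of(name, camera): "position" ([column, row] in pixels: a listed point, or the origin of a listed thing).
The state is a dict: "time": time; "joint_pos": joint angles; "qvel": joint speeds; "effort": joint torques, N m; "tool_pos": TCP position; "tcp_rot": TCP orientation; "force": force on the tool from outside, world axes, zero at the start; "torque": the same for the moment, N m; "gripper_width": finger opening in m.
Only numpy, scipy, OpenCV 4.12 (cv2) and the standard library are available. Lean on these libraries where they do the work, as an engineer would, in place of code of your own. Each camera call takes 0.05 s, during which the arm holds its last target.

TASK

First swing the folded prop leg of the repair rest up until it snaps over centre and stays locked upright by itself. Then lay the long motor body (not the short one) right way up and level across the fixed post and the prop leg, lengthwise and centred between the pads' flanges, and let go so that it stands on both.

Things in the scene. Friction and masses are not known exactly. Their poses are not given: they have to be found in the camera images.
- repair_rest: Fixed stand: aluminium base 290 x 100 x 10 mm, steel post and sprung prop leg, each with a black pad 34 (x) by 90 mm (y), steel flanges 10 mm high at its y ends, 75 mm clear between. Origin on the table midway between the pads in use; z up, x from post (pad at x -90 mm) to leg (pad at +90 when locked); both pad tops then 110 mm up. Hinge along y at x 120, 38 mm up; cheeks and spring below 75 mm.
- prop_leg (a joint): Leg angle: 0 folded, leaning to the rest's +x, 30 deg from vertical; 0.524 vertical (over-centre); 0.785 locked on its stop, leaning 15 deg to -x, pad level. The spring pulls to folded below 0.524, to the stop above. To raise it, push the leg's outer end (folded: x 162 mm, 99 mm up) towards -x with a tip reaching 10 mm or more below that end, about 10 N; pushed to x 117 mm it snaps over.
- leg_pad (a point): Centre of the top face of the leg's pad, moving with the leg. In the rest's frame: folded x 150 mm, y 0, 111 mm up, its face turned outwards (45 deg from level), its outer edge the lowest, no part of the leg beyond x 176 mm; locked x 90, 110 mm up. While swinging no part of the leg rises above 135 mm.
- long_body_mid (a point): Centre of the loose long motor body, grey plastic, 230 (x) x 44 (y) x 48 mm (z), flat underneath, 0.3 to 0.55 kg, vent slots on top, black nozzle 34 mm thick, 30 mm long at its +x end. Point at mid-length, 24 mm above its underside, near its centre of mass. It lies pointing away from the robot, in a row with a like body only 130 mm long and a copper fan wheel 100 mm across, in any order.

How it is judged:
By the outcome, as a careful person would: the job done as asked, in the order asked, and still so for the second after the job is handed in, with the robot touching nothing.
It also fails if it takes over 61 s, if anything falls off the work surface, if the arm or the gripper's body presses on something with over 40 N, if the wrist force passes 120 N, or if a joint passes its speed limit or range.

## Working session

There is one attempt and no reset: what is moved stays moved. The work goes in short steps, Python scripts to look and compute and a tool call to move; the robot and the scene stay as the last step left them, time stands still between calls to the robot, and variables do not carry over. Pictures are saved under pics/ and viewed, and the job is handed in when it is done.

Besides the shell and the picture viewer there is one more tool, called after "Request:" by a JSON object that holds its "api" and its "payload". servo_tool: Moves the arm, as the interface text tells. Its arguments: {"type":"object","properties":{"moves":{"type":"array","items":{"type":"number"}},"force":{"type":"number"}},"required":["moves"]}

```bash
mkdir -p pics; cat > h.py <<'E'
import numpy as np, cv2
from workcell import env
from scipy.spatial.transform import Rotation as Ro
def cam(n): return env.read_camera(n)
def save(c,name): cv2.imwrite('pics/'+name,c['color'][:,:,::-1])
def pts(c,mask=None):
    z=c['range_z']; v,u=np.nonzero((z>0)&(mask if mask is not None else True))
    d=z[v,u]; P=np.stack([(u-c['cx'])/c['fx']*d,(v-c['cy'])/c['fy']*d,d],1)
    return (P-c['t'])@c['R']
def proj(c,X):
    X=np.atleast_2d(X)@c['R'].T+c['t']; return np.stack([c['fx']*X[:,0]/X[:,2]+c['cx'],c['fy']*X[:,1]/X[:,2]+c['cy']],1)
E
python3 - <<'E'
from h import *
for n in ['top','side']:
    c=cam(n); save(c,n+'1.png'); np.savez(n+'1.npz',**c)
    print(n,'campos',-c['R'].T@c['t'],'fwd',c['R'][2])
    for o in ['repair_rest','prop_leg','leg_pad','long_body_mid']:
        a=env.cut_out(o,n)[:2]; b=env.landmark_of(o,n)[:2]
        for x in a:
            P=pts(c,x['pixels']); print(o,'cut',round(x['p'],2),x['position'],x['pixels'].sum(),np.median(P,0).round(3) if len(P) else None, P.min(0).round(3) if len(P) else None,P.max(0).round(3) if len(P) else None)
        for x in b: print(o,'lm',round(x['p'],2),x['position'])
s=env.get_state(); print(s['tool_pos'],s['tcp_rot'],s['time'],Ro.from_quat(s['tcp_rot']).as_matrix().round(3))
E
```

```text
top campos [0.33346774 0.05774374 1.01550806] fwd [ 0.22641542  0.01146578 -0.97396334]
repair_rest cut 0.77 [333.8, 230.4] 5192 [ 0.482 -0.129  0.012] [ 0.412 -0.313 -0.004] [0.583 0.033 0.133]
repair_rest lm 0.86 [319.4, 231.1]Traceback (most recent call last):
  File "<stdin>", line 6, in <module>
ValueError: it knows: leg_pad, long_body_mid, repair_rest
```

```bash
python3 - <<'E'
from h import *
for n in ['top','side']:
    c=cam(n); save(c,n+'1.png'); np.savez(n+'1.npz',**c)
    print(n,'campos',-c['R'].T@c['t'],'fwd',c['R'][2])
    for o in ['repair_rest','leg_pad','long_body_mid']:
        a=env.cut_out(o,n)[:2]; b=env.landmark_of(o,n)[:2]
        for x in a:
            P=pts(c,x['pixels']); print(o,'cut',round(x['p'],2),x['position'],x['pixels'].sum(),np.median(P,0).round(3) if len(P) else None, P.min(0).round(3) if len(P) else None,P.max(0).round(3) if len(P) else None)
        for x in b: print(o,'lm',round(x['p'],2),x['position'])
s=env.get_state(); print(s['tool_pos'],s['tcp_rot'],s['time'],Ro.from_quat(s['tcp_rot']).as_matrix().round(3))
E
```

```text
top campos [0.33346774 0.05774374 1.01550806] fwd [ 0.22641542  0.01146578 -0.97396334]
repair_rest cut 0.91 [329.4, 232.6] 5163 [ 0.482 -0.126  0.012] [ 0.41  -0.313 -0.002] [0.585 0.037 0.132]
repair_rest lm 0.64 [321.7, 229.2]
leg_pad cut 0.64 [385.7, 235.4] 567 [ 0.465 -0.238  0.112] [ 0.416 -0.301  0.   ] [ 0.529 -0.214  0.132]
leg_pad lm 0.8 [391.6, 237.1]
long_body_mid cut 0.97 [170.6, 220.9] 2060 [0.48  0.284 0.048] [ 0.356  0.248 -0.   ] [0.623 0.33  0.054]
long_body_mid lm 0.95 [170.7, 216.6]
side campos [ 0.35713725 -0.76577343  0.7075943 ] fwd [ 0.14823068  0.78556991 -0.60075584]
repair_rest cut 0.83 [248.6, 269.5] 5602 [ 0.481 -0.125  0.012] [ 0.408 -0.272 -0.002] [0.595 0.148 0.132]
repair_rest lm 0.9 [247.7, 263.3]
leg_pad cut 0.59 [249.1, 282.0] 1151 [ 0.46  -0.246  0.111] [ 0.411 -0.272  0.001] [ 0.531 -0.12   0.132]
leg_pad lm 0.71 [251.3, 281.2]
long_body_mid cut 0.64 [229.5, 160.5] 1740 [0.482 0.275 0.038] [0.353 0.246 0.002] [0.619 0.378 0.055]
long_body_mid lm 0.58 [224.7, 160.0]
[0.27790881 0.55982713 0.21394183] [-0.68840702  0.16146129 -0.16147385  0.68844188] 0.9 [[ 0.896  0.     0.445]
 [-0.445  0.     0.896]
 [ 0.    -1.     0.   ]]
```

View pics/top1.png

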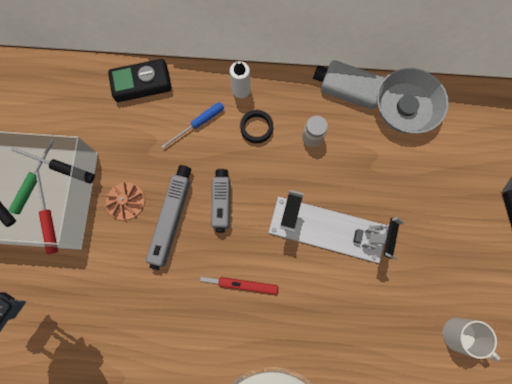

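View pics/side1.png

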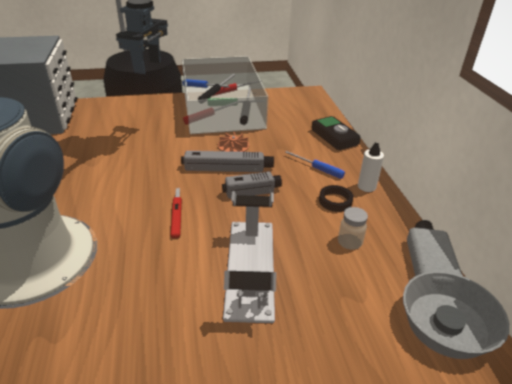

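```bash
python3 - <<'E'
from h import *
allP=[]
for n in ['top','side']:
    c=dict(np.load(n+'1.npz')); P=pts(c)
    def rect(lo,hi,zl,zh,name):
        Q=P[(P[:,0]>lo[0])&(P[:,0]<hi[0])&(P[:,1]>lo[1])&(P[:,1]<hi[1])&(P[:,2]>zl)&(P[:,2]<zh)]
        r=cv2.minAreaRect(Q[:,:2].astype(np.float32)); b=cv2.boxPoints(r)
        print(n,name,len(Q),np.round(r[0],4),np.round(r[1],4),round(r[2],2),'z',np.median(Q[:,2]).round(4)); print(b.round(3).tolist())
        return Q
    T=P[(abs(P[:,0]-.45)<.1)&(abs(P[:,1]-.15)<.02)]; print('table z',np.median(T[:,2]))
    rect((.38,-.33),(.62,.05),.006,.015,'base')
    rect((.38,-.13),(.62,.05),.10,.112,'postpad')
    rect((.38,-.13),(.62,.05),.114,.126,'postflange')
    rect((.38,-.36),(.62,-.15),.08,.14,'leg')
    rect((.33,.23),(.65,.36),.04,.056,'longtop')
    rect((.33,.12),(.65,.215),.04,.056,'shorttop')
E
python3 -c "
import cv2
for n,(a,b,c,d) in {'top':(160,300,90,420),'side':(130,340,160,320)}.items():
    i=cv2.imread(f'pics/{n}1.png')[a:b,c:d]; k=min(800/i.shape[1],600/i.shape[0]); cv2.imwrite(f'pics/{n}1z.png',cv2.resize(i,None,fx=k,fy=k,interpolation=2))"
```

```text
table z 0.0028477933063736976
top base 3420 [ 0.502  -0.1359] [0.2326 0.3712] 0.31 z 0.0113
[[0.38499999046325684, 0.04899999871850014], [0.3869999945163727, -0.32199999690055847], [0.6190000176429749, -0.32100000977516174], [0.6169999837875366, 0.05000000074505806]]
top postpad 255 [ 0.5053 -0.0116] [0.0337 0.0864] 78.8 z 0.1108
[[0.46000000834465027, -0.019999999552965164], [0.5440000295639038, -0.03700000047683716], [0.5509999990463257, -0.003000000026077032], [0.4659999907016754, 0.013000000268220901]]
top postflange 146 [ 0.5078 -0.0124] [0.0337 0.0938] 78.34 z 0.1185
[[0.4580000042915344, -0.01899999938905239], [0.550000011920929, -0.03799999877810478], [0.5569999814033508, -0.004999999888241291], [0.4650000035762787, 0.014000000432133675]]
top leg 485 [ 0.4602 -0.2479] [0.0359 0.0921] 78.63 z 0.1162
[[0.41200000047683716, -0.25600001215934753], [0.5019999742507935, -0.2750000059604645], [0.5090000033378601, -0.23899999260902405], [0.4189999997615814, -0.22100000083446503]]
top longtop 1701 [0.494  0.2866] [0.0451 0.2588] 79.8 z 0.0486
[[0.3630000054836273, 0.28700000047683716]
[... 1118 characters left out ...]
 1040 [ 0.459  -0.2464] [0.0353 0.0933] 78.42 z 0.1123
[[0.4099999964237213, -0.2540000081062317], [0.5009999871253967, -0.27300000190734863], [0.5080000162124634, -0.23800000548362732], [0.4169999957084656, -0.2199999988079071]]
side longtop 815 [0.4923 0.2874] [0.0504 0.2587] 79.54 z 0.0482
[[0.3610000014305115, 0.28600001335144043], [0.6150000095367432, 0.23899999260902405], [0.6240000128746033, 0.289000004529953], [0.3700000047683716, 0.335999995470047]]
side shorttop 563 [0.541  0.1625] [0.1512 0.0499] 2.62 z 0.0482
[[0.46399998664855957, 0.18400000035762787], [0.46700000762939453, 0.1340000033378601], [0.6179999709129333, 0.14100000262260437], [0.6150000095367432, 0.19099999964237213]]
```

View pics/top1z.png

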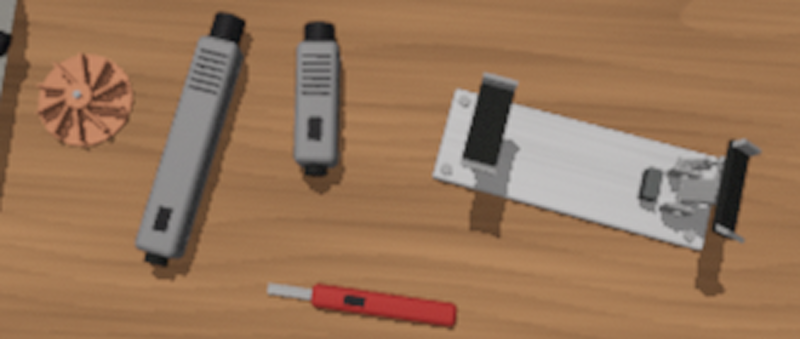

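View pics/side1z.png

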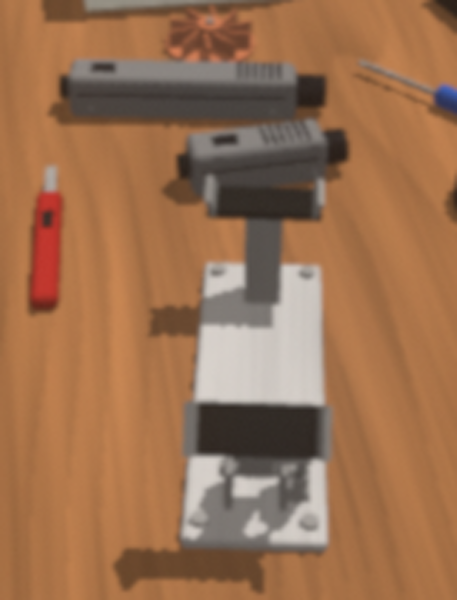

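```bash
cat >> h.py <<'E'
A=np.radians(-101.3); RX=np.array([np.cos(A),np.sin(A)]); RY=np.array([-RX[1],RX[0]]); RO=np.array([0.488,-0.100])
def rw(x,y,z): p=RO+x*RX+y*RY; return np.array([p[0],p[1],z])
def yaw(R): return np.degrees(np.arctan2(R[1,2],R[0,2]))
def plan(way,grip):
    # way: list of (pos, yawdeg, nrows)
    s=env.get_state(); p=s['tool_pos'].copy(); R=Ro.from_quat(s['tcp_rot']).as_matrix(); y=yaw(R)
    print('t',s['time'],'at',p.round(4),'yaw',round(y,2),'tooly',R[:,1].round(4),'F',np.round(s['force'],1),'w',round(s['gripper_width'],4),'q',np.round(s['joint_pos'],2))
    for (q,yy,n) in way:
        q=np.array(q)
        for i in range(n):
            P1=p+(q-p)/(n-i); dy=(yy-y)/(n-i)
            c,sn=np.cos(np.radians(y)),np.sin(np.radians(y))
            X=np.array([sn,-c,0]);Z=np.array([c,sn,0]);Y=np.array([0,0,-1.])
            d=P1-p; mv=np.array([d@X,d@Y,d@Z]).round(4); t=round(-dy,1)
            print(*[f'{v:g}' for v in mv],f'{t:g}',grip,sep=', ',end=',\n')
            p=p+mv[0]*X+mv[1]*Y+mv[2]*Z; y=y-t
    print('end',p.round(4),y)
def st():
    s=env.get_state();p=s['tool_pos'];R=Ro.from_quat(s['tcp_rot']).as_matrix();d=p[:2]-RO
    print('t',s['time'],'tcp',p.round(4),'rest',(d@RX).round(4),(d@RY).round(4),'yaw',yaw(R).round(2),'F',np.round(s['force'],1),'w',s['gripper_width'],'q',np.round(s['joint_pos'],2))
E
python3 - <<'E'
from h import *
for n in ['top','side']:
    c=dict(np.load(n+'1.npz')); z=c['range_z']
    P=pts(c); col=c['color'][z>0].astype(float)
    m=(P[:,0]>.33)&(P[:,0]<.65)&(P[:,1]>.23)&(P[:,1]<.345)&(P[:,2]>.044)&(P[:,2]<.054)
    r=cv2.minAreaRect(P[m][:,:2].astype(np.float32)); print(n,'grey top',r, cv2.boxPoints(r).round(4).tolist())
    u=np.array([np.cos(np.radians(-10.3)),np.sin(np.radians(-10.3))]); v=np.array([-u[1],u[0]])
    q=P[:,:2]-[0.49,.2868]
    for lo in (.03,.036,.042,.045):
        mm=(abs(q@v)<.012)&(abs(q@u)<.17)&(P[:,2]>lo); print(lo,'axis ext',(q[mm]@u).min(),(q[mm]@u).max())
    f=(P[:,0]>.35)&(P[:,0]<.65)&(P[:,1]>.33)&(P[:,1]<.5)&(col[:,0]>1.5*col[:,2])&(P[:,2]>.006+0.01)
    F=P[f]; print('fan',len(F),F.min(0),F.max(0),'side ext',(F[:,:2]-[.49,.2868]).dot(v).min())
    lm=env.landmark_of('long_body_mid',n)
    if lm:
        uv=np.array(lm[0]['position']); d=np.array([(uv[0]-c['cx'])/c['fx'],(uv[1]-c['cy'])/c['fy'],1])@c['R']; o=-c['R'].T@c['t']
        print('lm',lm[0]['p'],o+d*(0.024-o[2])/d[2])
st()
plan([((.30,.45,.21),50,3),((.43,.30,.21),30,4),((.44,.10,.21),15,5),((.43,-.2,.21),-5,7),(rw(.235,0,.21),-11.3,4),(rw(.235,0,.083),-11.3,4)],-1)
E
```

```text
top grey top ((0.4929736256599426, 0.2864088714122772), (0.04380550608038902, 0.2558423578739166), 79.5687026977539) [[0.36320000886917114, 0.2879999876022339], [0.614799976348877, 0.24169999361038208], [0.6226999759674072, 0.2847999930381775], [0.3711000084877014, 0.3310999870300293]]
0.03 axis ext -0.13568881744629094 0.13420556788898316
0.036 axis ext -0.13568881744629094 0.13420556788898316
0.042 axis ext -0.12532060434609354 0.13328676140750678
0.045 axis ext -0.1240864617161653 0.130915482326168
fan 374 [0.47855404 0.3677917  0.0160032 ] [0.57993724 0.49381646 0.04467384] side ext 0.08427590931465549
lm 0.95 [0.48729468 0.28636541 0.024     ]
side grey top ((0.48951953649520874, 0.2878769040107727), (0.050389476120471954, 0.25231075286865234), 79.53992462158203) [[0.36090001463890076, 0.28600001335144043], [0.609000027179718, 0.2401999980211258], [0.6182000041007996, 0.2897000014781952], [0.3700000047683716, 0.33559998869895935]]
0.03 axis ext -0.13776447814416898 0.13149477249372543
0.036 axis ext -0.13770255023805786 0.13149477249372543
0.042 axis ext -0.12685481641104618 0.1
[... 580 characters left out ...]
, 4.6, -1,
0.049, 0, -0.0078, 5, -1,
0.0495, 0, -0.0035, 5, -1,
0.0496, 0, 0.0008, 5, -1,
0.0494, 0, 0.005, 5, -1,
0.0356, 0, -0.0183, 3, -1,
0.0366, 0, -0.0164, 3, -1,
0.0373, 0, -0.0144, 3, -1,
0.0381, 0, -0.0124, 3, -1,
0.0386, 0, -0.0105, 3, -1,
0.041, 0, -0.0125, 2.9, -1,
0.0416, 0, -0.0104, 2.8, -1,
0.0421, 0, -0.0083, 2.9, -1,
0.0424, 0, -0.0062, 2.8, -1,
0.0427, 0, -0.0041, 2.9, -1,
0.0429, 0, -0.0019, 2.8, -1,
0.0428, 0, 0.0001, 2.9, -1,
0.0322, 0, 0.0058, 1.6, -1,
0.0321, 0, 0.0067, 1.6, -1,
0.0319, 0, 0.0076, 1.5, -1,
0.0316, 0, 0.0085, 1.6, -1,
0, 0.0318, 0, -0, -1,
0, 0.0317, 0, -0, -1,
0, 0.0318, 0, -0, -1,
0, 0.0317, 0, -0, -1,
end [ 0.4419 -0.3304  0.083 ] -11.302868741020712
```

Request:
{"api": "servo_tool", "payload": {"moves": [0.023, 0.001, -0.03, 4.5, -1, 0.025, 0.001, -0.028, 4.5, -1, 0.027, 0.001, -0.026, 4.5, -1, 0.049, 0, -0.008, 5, -1, 0.049, 0, -0.004, 5, -1, 0.049, 0, 0.001, 5, -1, 0.049, 0, 0.005, 5, -1, 0.036, 0, -0.018, 3, -1]}}

```text
time: 1.8
tool_pos: [0.434, 0.2584, 0.2111]
tcp_rot: [-0.602, 0.37, -0.371, 0.603]
force: [1.6, 0.3, -0.5]
gripper_width: 0.03
```

Request:
{"api": "servo_tool", "payload": {"moves": [0.037, 0, -0.016, 3, -1, 0.037, 0, -0.014, 3, -1, 0.038, 0, -0.012, 3, -1, 0.039, 0, -0.01, 3, -1, 0.041, 0, -0.012, 3, -1, 0.042, 0, -0.01, 3, -1, 0.042, 0, -0.008, 3, -1, 0.042, 0, -0.006, 3, -1]}}

```text
time: 2.6
tool_pos: [0.4358, -0.0726, 0.2111]
tcp_rot: [-0.513, 0.487, -0.487, 0.513]
force: [1.1, -0.2, -0.5]
gripper_width: 0.0005
```

```bash
python3 - <<'E'
from h import *
st();plan([(rw(.235,0,.21),-11.3,6),(rw(.235,0,.083),-11.3,4)],-1)
E
```

```text
t 2.6 tcp [ 0.4358 -0.0726  0.2111] rest -0.0166 -0.0566 yaw 2.97 F [ 1.1 -0.2 -0.5] w 0.0005313509579372693 q [-0.3   0.24  1.78  0.    1.12 -0.35]
t 2.6 at [ 0.4358 -0.0726  0.2111] yaw 2.97 tooly [ 6.e-04 -1.e-04 -1.e+00] F [ 1.1 -0.2 -0.5] w 0.0005 q [-0.3   0.24  1.78  0.    1.12 -0.35]
0.043, 0.0002, -0.0012, 2.4, -1,
0.043, 0.0002, 0.0006, 2.4, -1,
0.0429, 0.0002, 0.0024, 2.4, -1,
0.0428, 0.0002, 0.0042, 2.4, -1,
0.0425, 0.0002, 0.006, 2.3, -1,
0.0423, 0.0001, 0.0077, 2.4, -1,
-0, 0.0318, -0, -0, -1,
-0, 0.0317, -0, -0, -1,
-0, 0.0318, -0, -0, -1,
-0, 0.0317, -0, -0, -1,
end [ 0.442  -0.3305  0.083 ] -11.328848985564454
```

Request:
{"api": "servo_tool", "payload": {"moves": [0.043, 0, -0.001, 2.4, -1, 0.043, 0, 0.001, 2.4, -1, 0.043, 0, 0.002, 2.4, -1, 0.043, 0, 0.004, 2.4, -1, 0.042, 0, 0.006, 2.4, -1, 0.042, 0, 0.008, 2.4, -1, 0, 0, 0, 0, -1, 0, 0, 0, 0, -1]}}

```text
time: 3.4
tool_pos: [0.4428, -0.3288, 0.2106]
tcp_rot: [-0.448, 0.547, -0.547, 0.448]
force: [0.5, 0.8, -0.2]
gripper_width: 0.0006
```

```bash
python3 - <<'E'
from h import *
st();plan([(rw(.24,0,.21),-11.3,1),(rw(.24,0,.083),-11.3,4)],-1)
E
```

```text
t 3.4 tcp [ 0.4428 -0.3288  0.2106] rest 0.2333 0.0005 yaw -11.38 F [ 0.5  0.8 -0.2] w 0.0005502352296691831 q [-0.75  0.39  1.53  0.    1.22 -0.55]
t 3.4 at [ 0.4428 -0.3288  0.2106] yaw -11.38 tooly [-3.e-04  4.e-04 -1.e+00] F [ 0.5  0.8 -0.2] w 0.0006 q [-0.75  0.39  1.53  0.    1.22 -0.55]
0.0067, 0.0006, -0.0005, -0.1, -1,
0, 0.0318, -0, 0, -1,
0, 0.0317, -0, 0, -1,
0, 0.0318, -0, 0, -1,
0, 0.0317, -0, 0, -1,
end [ 0.441  -0.3353  0.083 ] -11.282556468051443
```

Request:
{"api": "servo_tool", "payload": {"moves": [0, 0.032, 0, 0, -1, 0, 0.032, 0, 0, -1, 0, 0.032, 0, 0, -1, 0, 0.032, 0, 0, -1, -0.01, 0, 0, 0, -1, -0.02, 0, 0, 0, -1, -0.015, 0, 0, 0, -1, 0, 0, 0, 0, -1]}}

```text
time: 4.2
tool_pos: [0.4525, -0.2818, 0.0843]
tcp_rot: [0.449, -0.546, 0.546, -0.449]
force: [-0.7, -0.1, 0.5]
gripper_width: 0.0002
```

```bash
python3 - <<'E'
from h import *
st();c=cam('side');save(c,'side2.png')
i=cv2.imread('pics/side2.png')[150:360,130:370];cv2.imwrite('pics/side2.png',cv2.resize(i,None,fx=2.8,fy=2.8))
E
```

```text
t 4.2 tcp [ 0.4525 -0.2818  0.0843] rest 0.1852 0.0008 yaw -11.16 F [-0.7 -0.1  0.5] w 0.00022297258063474687 q [-0.67  0.54  1.71  0.    0.89 -0.47]
```

View pics/side2.png

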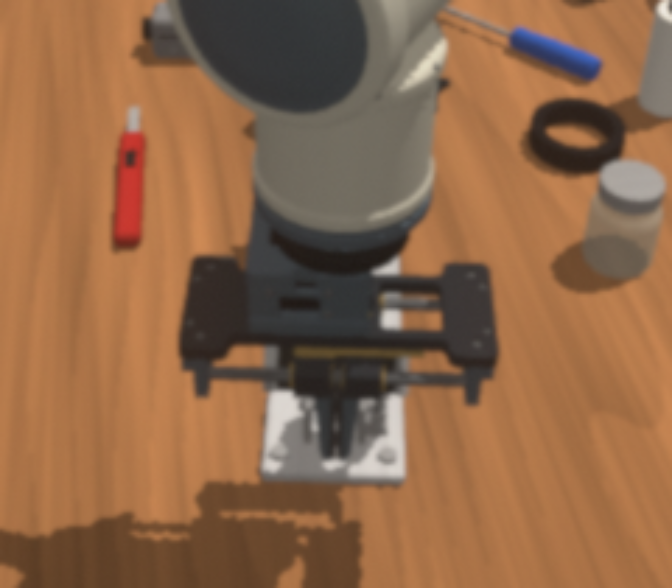

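The picture shows the closed fingers (about x 337, y 420) just outside the leg, with the gripper body clear above. I'll push now.

Request:
{"api": "servo_tool", "payload": {"moves": [-0.01, 0, 0, 0, -1, -0.01, 0, 0, 0, -1, -0.01, 0, 0, 0, -1, -0.008, 0, 0, 0, -1, -0.007, 0, 0, 0, -1, -0.006, 0, 0, 0, -1, 0, 0, 0, 0, -1, 0, 0, 0, 0, -1]}}

```text
time: 5.05
tool_pos: [0.4619, -0.234, 0.0829]
tcp_rot: [-0.448, 0.547, -0.547, 0.448]
force: [0.4, -0.4, 0.1]
gripper_width: 0.0005
```

```bash
python3 - <<'E'
from h import *
st()
E
```

```text
t 5.05 tcp [ 0.4619 -0.234   0.0829] rest 0.1365 0.0007 yaw -11.29 F [ 0.4 -0.4  0.1] w 0.0004973051645008412 q [-0.58  0.52  1.75  0.    0.87 -0.39]
```

Request:
{"api": "servo_tool", "payload": {"moves": [-0.006, 0, 0, 0, -1, 0, 0, 0, 0, -1, 0.02, 0, 0, 0, -1, 0.03, 0, 0, 0, -1, 0.04, 0, 0, 0, -1, 0.02, -0.03, 0, 0, -1, 0, -0.045, 0, 0, -1, 0, -0.045, 0, 0, -1]}}

```text
time: 5.85
tool_pos: [0.4407, -0.3365, 0.2039]
tcp_rot: [-0.448, 0.548, -0.547, 0.448]
force: [0.5, -0.8, -0.0]
gripper_width: 0.0003
```

```bash
python3 - <<'E'
from h import *
st()
for n in ['side','top']:
    c=cam(n); P=pts(c)
    d=P[:,:2]-RO; x=d@RX; y=d@RY; m=(x>.03)&(x<.2)&(abs(y)<.06)&(P[:,2]>.09)&(P[:,2]<.14)
    Q=np.stack([x,y,P[:,2]],1)[m]; print(n,len(Q))
    if len(Q): print(np.percentile(Q,[2,50,98],axis=0).round(3))
    print([(a['p'],a['position']) for a in env.landmark_of('leg_pad',n)[:2]], 'expect locked',proj(c,rw(.09,0,.11)),'folded',proj(c,rw(.15,0,.111)))
    save(c,n+'3.png')
    i=cv2.imread(f'pics/{n}3.png')[150:340,130:430];cv2.imwrite(f'pics/{n}3.png',cv2.resize(i,None,fx=2.6,fy=2.6))
E
```

```text
t 5.85 tcp [ 0.4407 -0.3365  0.2039] rest 0.2412 -0.0 yaw -11.39 F [ 0.5 -0.8 -0. ] w 0.000342747865885673 q [-0.76  0.41  1.53  0.    1.2  -0.56]
side 129
[[ 0.071 -0.046  0.104]
 [ 0.103  0.002  0.116]
 [ 0.107  0.046  0.122]]
[] expect locked [[250.68862625 257.8981401 ]] folded [[249.91675991 281.37822866]]
top 0
[] expect locked [[367.09691427 231.47280541]] folded [[392.88824047 238.25873332]]
```

View pics/side3.png

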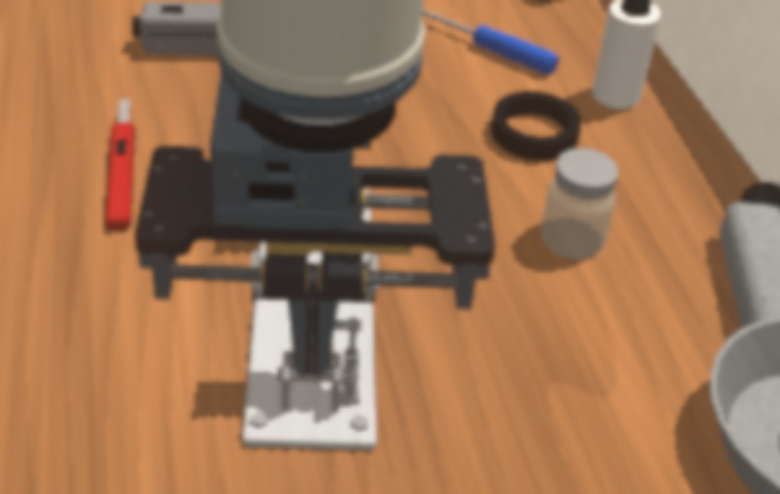

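View pics/top3.png

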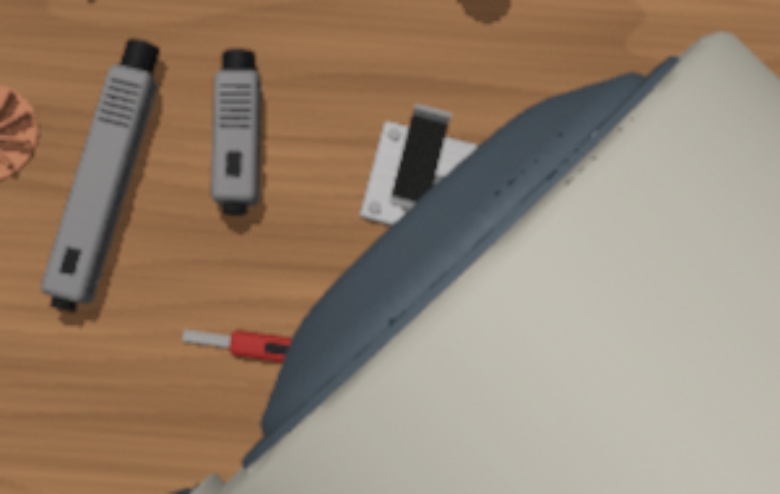

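Side view: the leg now stands upright with its flanges at about (262, 270) and (370, 270), and the measured pad spans x 71–107 mm, so it is locked. Next, go to the body.

```bash
python3 - <<'E'
from h import *
plan([((.44,-.1,.21),20,6),((.46,.12,.21),50,6),((.479,.2888,.19),79.6,6)],1)
E
```

```text
t 6.05 at [ 0.4418 -0.3364  0.2038] yaw -11.31 tooly [ 0.0015 -0.0014 -1.    ] F [-0.2 -0.8  0. ] w 0.0001 q [-0.76  0.41  1.53 -0.    1.2  -0.56]
-0.0386, -0.001, -0.008, -5.2, 1,
-0.0391, -0.001, -0.0045, -5.2, 1,
-0.0394, -0.001, -0.0009, -5.2, 1,
-0.0393, -0.0011, 0.0026, -5.2, 1,
-0.0389, -0.001, 0.0062, -5.3, 1,
-0.0382, -0.0011, 0.0098, -5.2, 1,
-0.0333, 0, 0.0157, -5, 1,
-0.0318, 0, 0.0185, -5, 1,
-0.0301, 0, 0.0212, -5, 1,
-0.0281, 0, 0.0238, -5, 1,
-0.026, 0, 0.0261, -5, 1,
-0.0236, 0, 0.0283, -5, 1,
-0.0157, 0.0033, 0.0236, -4.9, 1,
-0.0136, 0.0033, 0.0248, -4.9, 1,
-0.0114, 0.0034, 0.0259, -5, 1,
-0.0091, 0.0033, 0.0268, -4.9, 1,
-0.0068, 0.0034, 0.0275, -5, 1,
-0.0044, 0.0033, 0.028, -4.9, 1,
end [0.479  0.2888 0.19  ] 79.5878417972094
```

Request:
{"api": "servo_tool", "payload": {"moves": [-0.039, -0.001, -0.008, -5.2, 1, -0.039, -0.001, -0.004, -5.2, 1, -0.039, -0.001, -0.001, -5.2, 1, -0.039, -0.001, 0.003, -5.2, 1, -0.039, -0.001, 0.006, -5.2, 1, -0.038, -0.001, 0.01, -5.2, 1, -0.033, 0, 0.016, -5, 1, -0.032, 0, 0.018, -5, 1]}}

```text
time: 6.85
tool_pos: [0.4464, -0.0254, 0.2078]
tcp_rot: [0.613, -0.354, 0.352, -0.612]
force: [0.8, -0.6, 0.2]
gripper_width: 0.0615
```

Request:
{"api": "servo_tool", "payload": {"moves": [-0.03, 0, 0.021, -5, 1, -0.028, 0, 0.024, -5, 1, -0.026, 0, 0.026, -5, 1, -0.024, 0, 0.028, -5, 1, -0.016, 0.003, 0.024, -5, 1, -0.014, 0.003, 0.025, -5, 1, -0.011, 0.003, 0.026, -5, 1, -0.009, 0.003, 0.027, -5, 1]}}

```text
time: 7.65
tool_pos: [0.4725, 0.2339, 0.1953]
tcp_rot: [0.697, -0.123, 0.121, -0.696]
force: [1.1, -0.3, -0.0]
gripper_width: 0.0914
```

```bash
python3 - <<'E'
from h import *
st()
c=cam('side'); P=pts(c)
d=P[:,:2]-RO; x=d@RX; y=d@RY; m=(x>.03)&(x<.2)&(abs(y)<.06)&(P[:,2]>.09)&(P[:,2]<.14)
Q=np.stack([x,y,P[:,2]],1)[m]; print(len(Q),np.percentile(Q,[2,50,98],axis=0).round(3))
print([(a['p'],a['position']) for a in env.landmark_of('leg_pad','side')[:2]], 'expect locked',proj(c,rw(.09,0,.11)))
c=cam('top'); save(c,'top4.png')
P=pts(c)
d=P[:,:2]-RO; x=d@RX; y=d@RY; m=(x>.03)&(x<.2)&(abs(y)<.06)&(P[:,2]>.103)&(P[:,2]<.114)
Q=np.stack([x,y,P[:,2]],1)[m]; print(len(Q),np.percentile(Q,[2,50,98],axis=0).round(3))
plan([((.479,.2888,.17),79.6,3),((.479,.2888,.006),79.6,5)],1)
E
```

```text
t 7.65 tcp [0.4725 0.2339 0.1953] rest -0.3244 -0.0806 yaw 70.12 F [ 1.1 -0.3 -0. ] w 0.0913528133605457 q [ 0.35  0.38  1.61 -0.    1.16 -0.88]
847 [[ 0.073 -0.044  0.093]
 [ 0.096  0.     0.111]
 [ 0.111  0.044  0.122]]
[(0.68, [250.0, 254.4])] expect locked [[250.68862625 257.8981401 ]]
472 [[ 0.073 -0.036  0.107]
 [ 0.089  0.001  0.112]
 [ 0.106  0.039  0.114]]
t 7.8 at [0.4725 0.2339 0.1953] yaw 70.04 tooly [-2.6e-03 -9.0e-04 -1.0e+00] F [-0.2  0.8  0.4] w 0.0911 q [ 0.35  0.38  1.61  0.    1.16 -0.88]
-0.0042, 0.0084, 0.0179, -3.2, 1,
-0.0032, 0.0084, 0.0182, -3.2, 1,
-0.0022, 0.0085, 0.0183, -3.2, 1,
0, 0.0328, -0, 0, 1,
0, 0.0328, -0, 0, 1,
0, 0.0328, -0, 0, 1,
0, 0.0328, -0, 0, 1,
0, 0.0328, -0, 0, 1,
end [0.479  0.2888 0.006 ] 79.6353550020931
```

View pics/top4.png

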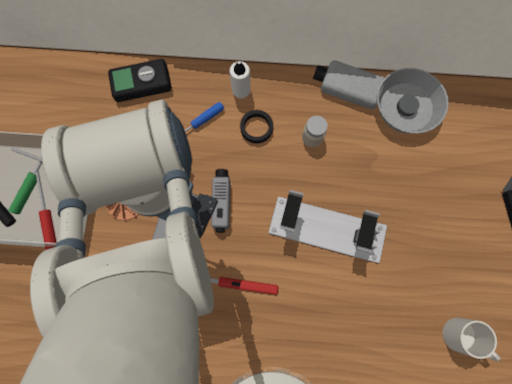

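Top view confirms the leg is locked: its pad is at (367, 231), as predicted, and the short body is untouched at (221, 200). Descend to the long body.

Request:
{"api": "servo_tool", "payload": {"moves": [-0.004, 0.008, 0.018, -3.2, 1, -0.003, 0.008, 0.018, -3.2, 1, -0.002, 0.009, 0.018, -3.2, 1, 0, 0.033, 0, 0, 1, 0, 0.033, 0, 0, 1, 0, 0.033, 0, 0, 1, 0, 0.033, 0, 0, 1, 0, 0.03, 0, 0, 1]}}

```text
time: 8.6
tool_pos: [0.48, 0.2874, 0.0077]
tcp_rot: [0.704, -0.065, 0.064, -0.704]
force: [0.5, 0.3, 0.1]
gripper_width: 0.0913
```

Request:
{"api": "servo_tool", "payload": {"moves": [0, 0, 0, 0, -1, 0, 0, 0, 0, -1, 0, 0, 0, 0, -1, 0, 0, 0, 0, -1, 0, 0, 0, 0, -1, 0, 0, 0, 0, -1, 0, 0, 0, 0, -1, 0, 0, 0, 0, -1], "force": 35}}

```text
time: 9.4
tool_pos: [0.4812, 0.2878, 0.0107]
tcp_rot: [-0.704, 0.064, -0.065, 0.705]
force: [-1.0, 3.0, 8.7]
gripper_width: 0.0439
```

```bash
python3 - <<'E'
from h import *
st()
E
```

```text
t 9.4 tcp [0.4812 0.2878 0.0107] rest -0.3789 -0.0826 yaw 79.5 F [-1.   3.   8.7] w 0.04390541429427899 q [ 0.43  0.68  1.69  0.    0.77 -0.96]
```

Request:
{"api": "servo_tool", "payload": {"moves": [0, -0.01, 0, 0, -1, 0, -0.02, 0, 0, -1, 0, -0.03, 0, 0, -1, 0, -0.035, 0, 0, -1, 0, -0.035, 0, 0, -1, 0, -0.035, 0, 0, -1, 0, -0.025, 0, 0, -1, 0, 0, 0, 0, -1]}}

```text
time: 10.2
tool_pos: [0.4817, 0.2877, 0.2035]
tcp_rot: [-0.703, 0.063, -0.066, 0.705]
force: [-0.2, 0.3, -4.1]
gripper_width: 0.044
```

```bash
python3 - <<'E'
from h import *
st()
for n in ['side','top']:
    c=cam(n); save(c,n+'5.png')
    print([(a['p'],a['position'],a['pixels'].sum()) for a in env.cut_out('long_body_mid',n)[:1]],[(a['p'],a['position']) for a in env.landmark_of('long_body_mid',n)[:1]])
    np.savez(n+'5.npz',**c)
E
```

```text
t 10.2 tcp [0.4817 0.2877 0.2035] rest -0.379 -0.0822 yaw 79.5 F [-0.2  0.3 -4.1] w 0.04401012435312576 q [ 0.43  0.41  1.52 -0.    1.2  -0.96]
[(0.78, [232.3, 99.2], np.int64(1889))] [(0.74, [219.7, 100.9])]
[(0.94, [167.9, 160.8], np.int64(779))] []
```

View pics/side5.png

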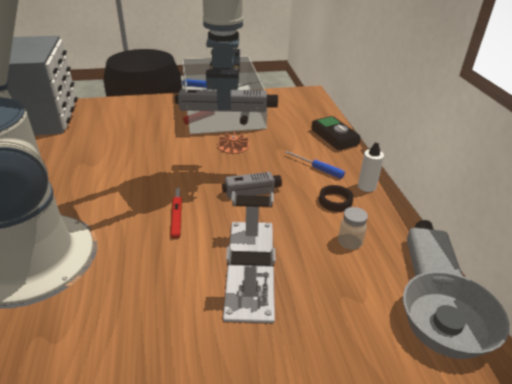

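```bash
cat > meas.py <<'E'
from h import *
def meas(cs,s):
    R=Ro.from_quat(s['tcp_rot']).as_matrix(); p=s['tool_pos']
    for n,c in cs.items():
        P=(pts(c)-p)@R; col=c['color'][c['range_z']>0].astype(int)
        m=(abs(P[:,0])<.17)&(abs(P[:,2])<.04)&(P[:,1]>-.06)&(P[:,1]<.03)
        Q=P[m]; C=col[m]
        if len(Q)<50: print(n,'few');continue
        for lo in np.arange(-.16,.17,.02):
            k=(Q[:,0]>=lo)&(Q[:,0]<lo+.02)
            if k.sum()>4:print(n,round(lo+.01,2),k.sum(),'ymin(top)',np.percentile(Q[k,1],3).round(4),'ymax(bottom)',np.percentile(Q[k,1],97).round(4),'z',np.percentile(Q[k,2],[5,50,95]).round(4))
        print(n,'x ext',np.sort(Q[:,0])[[3,-4]].round(4))
        dk=(C.max(1)<60); print('dark x', np.percentile(Q[dk,0],[1,99]) if dk.any() else None)
E
python3 - <<'E'
from meas import *
s=env.get_state(); meas({n:dict(np.load(n+'5.npz')) for n in ['side','top']},s)
E
```

```text
side -0.13 25 ymin(top) -0.032 ymax(bottom) -0.0135 z [-0.0129 -0.0096 -0.0028]
side -0.11 138 ymin(top) -0.0433 ymax(bottom) 0.0002 z [-0.0239 -0.0195  0.006 ]
side -0.09 172 ymin(top) -0.045 ymax(bottom) 0.0005 z [-0.0239 -0.02    0.0086]
side -0.07 169 ymin(top) -0.0447 ymax(bottom) -0.0001 z [-0.0245 -0.02    0.0107]
side -0.05 166 ymin(top) -0.0442 ymax(bottom) -0.0005 z [-0.0246 -0.0202  0.0079]
side -0.03 162 ymin(top) -0.0443 ymax(bottom) -0.0005 z [-0.024  -0.02    0.0047]
side -0.01 156 ymin(top) -0.058 ymax(bottom) 0.0011 z [-0.0357 -0.0316 -0.019 ]
side 0.01 165 ymin(top) -0.058 ymax(bottom) 0.0012 z [-0.0357 -0.0316 -0.0181]
side 0.03 163 ymin(top) -0.0445 ymax(bottom) -0.0003 z [-0.0254 -0.02    0.008 ]
side 0.05 172 ymin(top) -0.0447 ymax(bottom) -0.0008 z [-0.0241 -0.0202  0.0078]
side 0.07 174 ymin(top) -0.0452 ymax(bottom) -0.0014 z [-0.0233 -0.0197  0.011 ]
side 0.09 162 ymin(top) -0.0452 ymax(bottom) -0.001 z [-0.0245 -0.0201  0.0067]
side 0.11 130 ymin(top) -0.0442 ymax(bottom) -0.0027 z [-0.0233 -0.018   0.0023]
side 0.13 103 ymin(top) -0.0383 ymax(bottom) -0.0093 z [-0.0174 -0.0125 -0.0005]
side 0.15 10 ymin(top) -0.0365 ymax(bottom) -0.0126 z [-0.0182 -0.0132 -0.0049]
side x ext [-0.1272  0.1417]
dark x [-0.12610856  0.1366216 ]
top 0.05 27 ymin(top) -0.0405 ymax(bottom) -0.0152 z [-0.0245 -0.0198 -0.0115]
top 0.07 166 ymin(top) -0.0408 ymax(bottom) -0.0036 z [-0.0245 -0.0172  0.0093]
top 0.09 241 ymin(top) -0.0415 ymax(bottom) -0.0049 z [-0.0243 -0.009   0.0148]
top 0.11 170 ymin(top) -0.0406 ymax(bottom) -0.0108 z [-0.024  -0.0079  0.0138]
top 0.13 148 ymin(top) -0.0338 ymax(bottom) -0.0163 z [-0.0185 -0.0068  0.0097]
top 0.15 15 ymin(top) -0.0331 ymax(bottom) -0.0218 z [-0.0181 -0.0062  0.0087]
top x ext [0.0543 0.1418]
dark x [0.05669679 0.13928377]
```

```bash
python3 -c "
import cv2
i=cv2.imread('pics/side5.png')[60:140,150:310];cv2.imwrite('pics/side5z.png',cv2.resize(i,None,fx=5,fy=5))"
```

```text
(no output)
```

View pics/side5z.png

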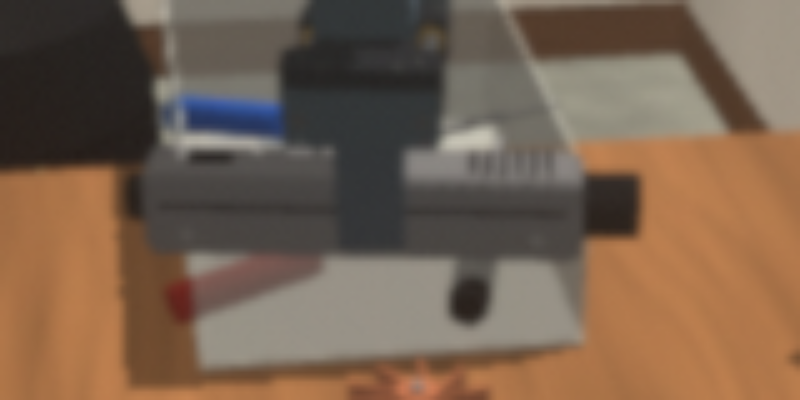

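```bash
python3 - <<'E'
from h import *
plan([((.485,.15,.21),50,6),((.485,0.0,.21),15,7),(rw(.003,0,.20),-11.3,7)],-1)
E
```

```text
t 10.5 at [0.4797 0.2869 0.1985] yaw 79.5 tooly [-0.0025 -0.0012 -1.    ] F [ 0.6  0.1 -5.3] w 0.0435 q [ 0.43  0.42  1.53 -0.    1.2  -0.96]
0.005, -0.0019, -0.0223, 4.9, -1,
0.0069, -0.0019, -0.0217, 4.9, -1,
0.0088, -0.0019, -0.0211, 4.9, -1,
0.0105, -0.0019, -0.0203, 4.9, -1,
0.0122, -0.002, -0.0193, 5, -1,
0.0138, -0.0019, -0.0181, 4.9, -1,
0.0138, -0, -0.0164, 5, -1,
0.0152, -0, -0.0152, 5, -1,
0.0164, -0, -0.0138, 5, -1,
0.0175, -0, -0.0123, 5, -1,
0.0186, -0, -0.0107, 5, -1,
0.0194, -0, -0.009, 5, -1,
0.0201, -0, -0.0073, 5, -1,
0.0143, 0.0014, -0.0035, 3.8, -1,
0.0145, 0.0014, -0.0025, 3.8, -1,
0.0146, 0.0014, -0.0016, 3.7, -1,
0.0147, 0.0014, -0.0006, 3.8, -1,
0.0147, 0.0015, 0.0004, 3.7, -1,
0.0147, 0.0014, 0.0013, 3.8, -1,
0.0145, 0.0015, 0.0023, 3.7, -1,
end [ 0.4874 -0.1029  0.2   ] -11.298861018907477
```

Request:
{"api": "servo_tool", "payload": {"moves": [0.005, -0.002, -0.022, 4.9, -1, 0.007, -0.002, -0.022, 4.9, -1, 0.009, -0.002, -0.021, 4.9, -1, 0.01, -0.002, -0.02, 4.9, -1, 0.012, -0.002, -0.019, 5, -1, 0.014, -0.002, -0.018, 4.9, -1, 0.014, 0, -0.016, 5, -1, 0.015, 0, -0.015, 5, -1]}}

```text
time: 11.3
tool_pos: [0.486, 0.1078, 0.2111]
tcp_rot: [0.641, -0.3, 0.3, -0.64]
force: [0.5, 0.7, -5.1]
gripper_width: 0.0436
```

Request:
{"api": "servo_tool", "payload": {"moves": [0.016, 0, -0.014, 5, -1, 0.018, 0, -0.012, 5, -1, 0.019, 0, -0.011, 5, -1, 0.019, 0, -0.009, 5, -1, 0.02, 0, -0.007, 5, -1, 0.014, 0.001, -0.004, 3.8, -1, 0.014, 0.001, -0.002, 3.8, -1, 0.015, 0.001, -0.002, 3.8, -1]}}

```text
time: 12.1
tool_pos: [0.4866, -0.0426, 0.208]
tcp_rot: [0.515, -0.485, 0.484, -0.514]
force: [0.5, -0.2, -4.8]
gripper_width: 0.0441
```

Request:
{"api": "servo_tool", "payload": {"moves": [0.015, 0.001, -0.001, 3.8, -1, 0.015, 0.001, 0, 3.8, -1, 0.015, 0.001, 0.001, 3.8, -1, 0.014, 0.001, 0.002, 3.8, -1, 0, 0, 0, 0, -1, 0, 0, 0, 0, -1, 0, 0, 0, 0, -1, 0, 0, 0, 0, -1]}}

```text
time: 12.9
tool_pos: [0.4869, -0.1007, 0.2048]
tcp_rot: [-0.447, 0.548, -0.548, 0.447]
force: [0.8, -0.1, -5.3]
gripper_width: 0.0437
```

```bash
python3 - <<'E'
from meas import *
st()
s=env.get_state()
for n in ['side','top']:
    s=env.get_state(); c=cam(n); save(c,n+'6.png'); meas({n:c},s)
st()
E
```

```text
t 12.9 tcp [ 0.4869 -0.1007  0.2048] rest 0.0009 -0.001 yaw -11.52 F [ 0.8 -0.1 -5.3] w 0.0436873786894557 q [-0.32  0.33  1.67  0.    1.15 -0.12]
side -0.09 27 ymin(top) -0.0403 ymax(bottom) -0.0337 z [-0.0193 -0.0054  0.0215]
side -0.07 81 ymin(top) -0.0417 ymax(bottom) -0.0349 z [-0.0174  0.001   0.0193]
side -0.05 58 ymin(top) -0.0394 ymax(bottom) -0.0334 z [-0.0201  0.0036  0.0215]
side -0.03 127 ymin(top) -0.0399 ymax(bottom) -0.0338 z [-0.0181 -0.0001  0.0196]
side -0.01 149 ymin(top) -0.0577 ymax(bottom) -0.0332 z [-0.0219  0.0022  0.0227]
side 0.01 440 ymin(top) -0.0583 ymax(bottom) -0.0064 z [-0.0308 -0.0001  0.0319]
side 0.03 155 ymin(top) -0.0398 ymax(bottom) -0.0323 z [-0.0196  0.0011  0.0199]
side 0.05 151 ymin(top) -0.0401 ymax(bottom) -0.0328 z [-0.019   0.0002  0.02  ]
side 0.07 175 ymin(top) -0.0403 ymax(bottom) -0.0326 z [-0.019   0.0006  0.0201]
side 0.09 181 ymin(top) -0.04 ymax(bottom) -0.0322 z [-0.0185  0.0011  0.022 ]
side 0.11 352 ymin(top) -0.0391 ymax(bottom) -0.0014 z [-0.0199 -0.0001  0.0206]
side 0.13 238 ymin(top) -0.0329 ymax(bottom) -0.0021 z [-0.014
[... 471 characters left out ...]
0028  0.02  ]
top -0.05 133 ymin(top) -0.0407 ymax(bottom) -0.0062 z [-0.0196  0.004   0.0212]
top 0.07 74 ymin(top) -0.0404 ymax(bottom) -0.0008 z [-0.0205 -0.0192  0.0033]
top 0.09 236 ymin(top) -0.041 ymax(bottom) -0.0075 z [-0.0203 -0.0053  0.0171]
top 0.11 176 ymin(top) -0.0397 ymax(bottom) -0.0163 z [-0.0197 -0.0016  0.0172]
top 0.13 169 ymin(top) -0.0338 ymax(bottom) -0.0167 z [-0.0145 -0.0017  0.015 ]
top 0.15 8 ymin(top) -0.0315 ymax(bottom) -0.0242 z [-0.0103  0.0004  0.0112]
top x ext [-0.1275  0.1408]
dark x [-0.12675744  0.13832888]
t 13.0 tcp [ 0.487  -0.1009  0.2049] rest 0.0011 -0.0009 yaw -11.54 F [-0.7 -0.6 -5.5] w 0.04421861223994289 q [-0.32  0.33  1.67  0.    1.15 -0.12]
```

View pics/side6.png

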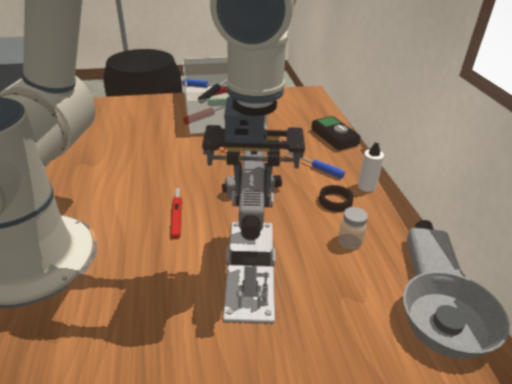

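View pics/top6.png

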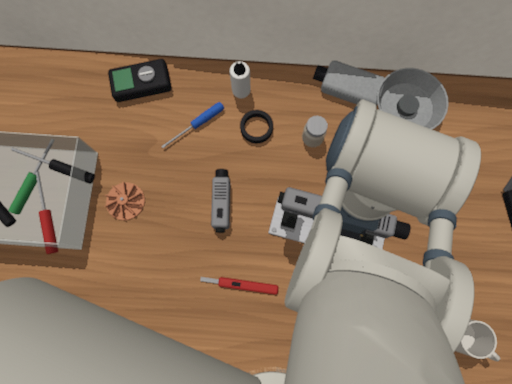

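Body held level, aligned over the rest, nozzle (251, 225 in the side view) towards the leg. Now I'll correct by about 2 mm and descend.

Request:
{"api": "servo_tool", "payload": {"moves": [0.0025, 0, 0.001, -0.2, -1, 0, 0.015, 0, 0, -1, 0, 0.02, 0, 0, -1, 0, 0.02, 0, 0, -1, 0, 0.015, 0, 0, -1, 0, 0.008, 0, 0, -1, 0, 0, 0, 0, -1, 0, 0, 0, 0, -1]}}

```text
time: 13.8
tool_pos: [0.4878, -0.1041, 0.1274]
tcp_rot: [0.448, -0.547, 0.547, -0.448]
force: [0.4, -0.4, -4.2]
gripper_width: 0.0434
```

```bash
python3 - <<'E'
from meas import *
st()
s=env.get_state(); c=cam('side'); save(c,'side7.png'); meas({'side':c},s)
i=cv2.imread('pics/side7.png')[170:330,190:310];cv2.imwrite('pics/side7.png',cv2.resize(i,None,fx=3.7,fy=3.7,interpolation=2))
E
```

```text
t 13.8 tcp [ 0.4878 -0.1041  0.1274] rest 0.0041 0.0006 yaw -11.4 F [ 0.4 -0.4 -4.2] w 0.043443326442488245 q [-0.33  0.43  1.76 -0.    0.95 -0.13]
side -0.07 41 ymin(top) -0.0406 ymax(bottom) -0.0346 z [-0.0194  0.0038  0.0209]
side -0.05 56 ymin(top) -0.0405 ymax(bottom) -0.036 z [-0.0156 -0.0001  0.0188]
side -0.03 101 ymin(top) -0.0398 ymax(bottom) -0.0343 z [-0.0185  0.0005  0.021 ]
side -0.01 156 ymin(top) -0.057 ymax(bottom) -0.034 z [-0.0214 -0.0011  0.0215]
side 0.01 387 ymin(top) -0.0575 ymax(bottom) -0.0068 z [-0.0302  0.0013  0.032 ]
side 0.03 158 ymin(top) -0.0416 ymax(bottom) -0.0342 z [-0.0197  0.0006  0.0212]
side 0.05 147 ymin(top) -0.0401 ymax(bottom) -0.0332 z [-0.0191  0.0002  0.0193]
side 0.07 244 ymin(top) -0.04 ymax(bottom) 0.0169 z [-0.0347  0.0006  0.0345]
side 0.09 330 ymin(top) -0.0401 ymax(bottom) 0.0175 z [-0.0366 -0.0017  0.0357]
side 0.11 376 ymin(top) -0.0389 ymax(bottom) 0.0219 z [-0.0279  0.0013  0.0272]
side 0.13 232 ymin(top) -0.0327 ymax(bottom) -0.0045 z [-0.014   0.0007  0.0151]
side 0.15 106 ymin(top) -0.0309 ymax(bottom) -0.0026 z [-0.0112  0.0007  0.0133]
side x ext [-0.0696  0.1423]
dark x [-0.0032206   0.14194621]
```

View pics/side7.png

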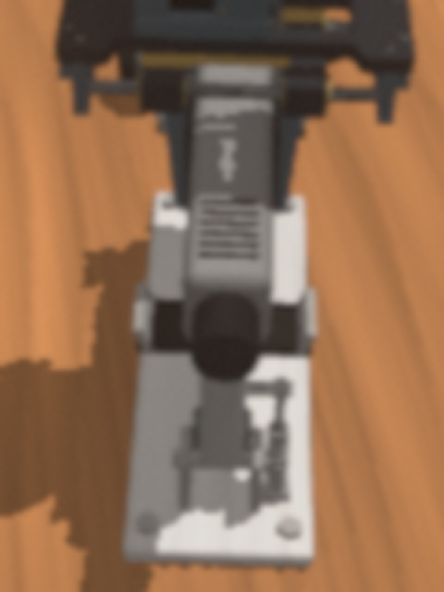

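Request:
{"api": "servo_tool", "payload": {"moves": [0, 0.002, 0, 0, -1, 0, 0.002, 0, 0, -1, 0, 0.002, 0, 0, -1, 0, 0.001, 0, 0, -1, 0, 0, 0, 0, -1, 0, 0, 0, 0, -1, 0, 0, 0, 0, -1, 0, 0, 0, 0, -1]}}

```text
time: 14.65
tool_pos: [0.4876, -0.104, 0.121]
tcp_rot: [0.448, -0.547, 0.547, -0.448]
force: [-6.1, 2.1, 22.0]
gripper_width: 0.044
```

Request:
{"api": "servo_tool", "payload": {"moves": [0, 0.001, 0, 0, -1, 0, 0, 0, 0, -1, 0, 0.001, 0, 0, -1, 0, 0, 0, 0, -1, 0, 0, 0, 0, -1, 0, 0, 0, 0, -1, 0, 0, 0, 0, -1, 0, 0, 0, 0, -1]}}

```text
time: 15.45
tool_pos: [0.4876, -0.1041, 0.1199]
tcp_rot: [0.448, -0.547, 0.548, -0.448]
force: [-12.6, 2.7, 44.7]
gripper_width: 0.0441
```

Contact, and already firm. Ease off before letting go.

Request:
{"api": "servo_tool", "payload": {"moves": [0, -0.001, 0, 0, -1, 0, -0.001, 0, 0, -1, 0, 0, 0, 0, -1, 0, 0, 0, 0, -1, 0, 0, 0, 0, -1, 0, 0, 0, 0, -1, 0, 0, 0, 0, -1, 0, 0, 0, 0, -1]}}

```text
time: 16.25
tool_pos: [0.4876, -0.104, 0.12]
tcp_rot: [0.448, -0.547, 0.547, -0.448]
force: [-1.2, 1.4, 4.5]
gripper_width: 0.0437
```

```bash
python3 - <<'E'
from meas import *
st(); print(env.get_state()['torque'])
E
```

```text
t 16.25 tcp [ 0.4876 -0.104   0.12  ] rest 0.004 0.0004 yaw -11.4 F [-1.2  1.4  4.5] w 0.043683084150321946 q [-0.33  0.44  1.76 -0.    0.93 -0.13]
[-0.23468135  0.4237978  -0.00686404]
```

Request:
{"api": "servo_tool", "payload": {"moves": [0, 0, 0, 0, 0.1, 0, 0, 0, 0, 0.2, 0, 0, 0, 0, 0.4, 0, 0, 0, 0, 0.6, 0, 0, 0, 0, 0.8, 0, 0, 0, 0, 0.8, 0, 0, 0, 0, 0.8, 0, 0, 0, 0, 0.8]}}

```text
time: 17.05
tool_pos: [0.4874, -0.104, 0.1199]
tcp_rot: [0.448, -0.547, 0.547, -0.448]
force: [-0.1, -0.7, -0.0]
gripper_width: 0.082
```

```bash
python3 - <<'E'
from meas import *
st()
E
```

```text
t 17.05 tcp [ 0.4874 -0.104   0.1199] rest 0.004 0.0002 yaw -11.4 F [-0.1 -0.7 -0. ] w 0.08204818580995517 q [-0.33  0.44  1.76 -0.    0.93 -0.13]
```

Released cleanly. Lift and then retreat sideways so the cameras see.

Request:
{"api": "servo_tool", "payload": {"moves": [0, -0.01, 0, 0, 0.8, 0, -0.02, 0, 0, 0.8, 0, -0.03, 0, 0, 0.8, 0, -0.035, 0, 0, 0.8, 0, -0.035, 0, 0, 0.8, -0.04, -0.01, 0, 0, 0.8, -0.04, 0, 0, 0, 0.8, -0.04, 0, 0, 0, 0.8]}}

```text
time: 17.85
tool_pos: [0.5114, 0.0149, 0.2614]
tcp_rot: [0.447, -0.547, 0.548, -0.448]
force: [0.7, 0.2, -0.6]
gripper_width: 0.0821
```

Request:
{"api": "servo_tool", "payload": {"moves": [-0.04, 0, 0, 0, 0.8, -0.04, 0, 0, 0, 0.8, -0.04, 0, 0, 0, 0.8, -0.04, 0, 0, 0, 0.8, -0.03, 0, 0, 0, 0.8, -0.02, 0, 0, 0, 0.8, 0, 0, 0, 0, 0.8, 0, 0, 0, 0, 0.8]}}

```text
time: 18.65
tool_pos: [0.5525, 0.2195, 0.2603]
tcp_rot: [0.448, -0.547, 0.547, -0.448]
force: [0.2, 0.2, 0.1]
gripper_width: 0.0821
```

```bash
python3 - <<'E'
from h import *
st()
for n in ['side','top']:
    c=cam(n); P=pts(c); save(c,n+'8.png')
    d=P[:,:2]-RO; Q=np.stack([d@RX,d@RY,P[:,2]],1)
    T=Q[(abs(Q[:,0])<.17)&(abs(Q[:,1])<.03)&(Q[:,2]>.15)&(Q[:,2]<.17)]
    if len(T)>20:
        print(n,'top ext',T[:,:2].min(0).round(4),T[:,:2].max(0).round(4)); r=cv2.minAreaRect(T[:,:2].astype(np.float32)); print(r)
        A_=np.c_[T,np.ones(len(T))][:,[0,1,3]]; k=abs(T[:,2]-np.median(T[:,2]))<.003; print('plane',np.linalg.lstsq(A_[k],T[k,2],rcond=None)[0])
    N=Q[(abs(Q[:,0])<.2)&(abs(Q[:,1])<.012)&(Q[:,2]>.13)]; print('x ext',np.sort(N[:,0])[[2,-3]])
    print([(a['p'],a['position']) for a in env.landmark_of('long_body_mid',n)[:1]],proj(c,rw(0,0,.134)))
    i=cv2.imread(f'pics/{n}8.png')[130:340,170:430];cv2.imwrite(f'pics/{n}8.png',cv2.resize(i,None,fx=2.8,fy=2.8))
E
```

```text
t 18.65 tcp [0.5525 0.2195 0.2603] rest -0.3259 0.0006 yaw -11.36 F [0.2 0.2 0.1] w 0.08209612864409392 q [ 0.28  0.41  1.36 -0.    1.37  0.48]
side top ext [-0.1126 -0.0211] [0.1453 0.0221]
((0.016362451016902924, 0.00045932456851005554), (0.2579353153705597, 0.04316866025328636), 0.04348006099462509)
plane [-0.00116761  0.0026248   0.15921843]
x ext [-0.10830164  0.14589055]
[(0.58, [253.8, 215.5])] [[251.95218162 218.09285295]]
top top ext [-0.1242 -0.0202] [0.1455 0.0251]
((0.010685250163078308, 0.0020167864859104156), (0.04481492191553116, 0.26966938376426697), 89.62712860107422)
plane [2.34538375e-05 7.00248727e-03 1.59553313e-01]
x ext [-0.12372017  0.14445608]
[(0.9, [331.3, 218.9])] [[330.88246878 219.64384786]]
```

View pics/side8.png

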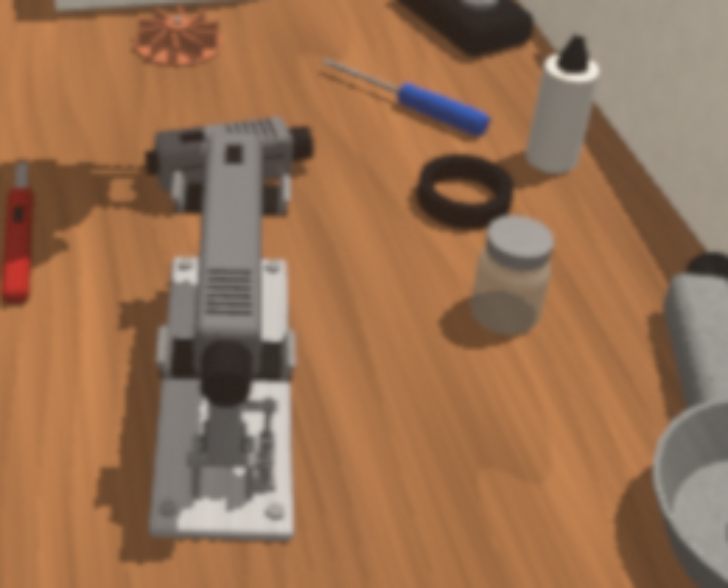

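View pics/top8.png

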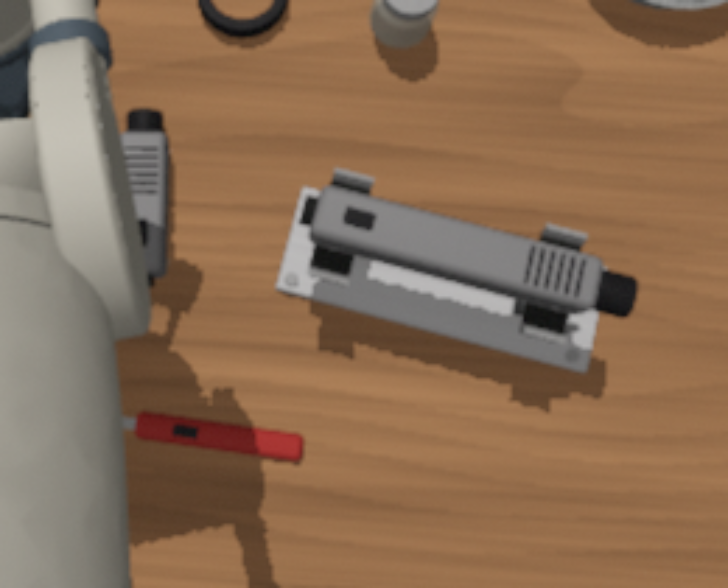

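Both views show the body right way up on both pads, between the flanges. In the top crop it runs from (315, 215) to the nozzle at (635, 295). The robot is clear.

```bash
python3 -c "
from h import *
st(); env.hand_in()"
```

```text
t 18.85 tcp [0.5526 0.2186 0.2602] rest -0.3251 0.0009 yaw -11.46 F [-0.5  0.9 -0. ] w 0.08205107517834466 q [ 0.28  0.41  1.36 -0.    1.37  0.48]
the job is handed in; nothing more can be done
```

The prop leg is locked upright and the long motor body stands on both pads. I handed the job in at 18.9 s of the 61 s allowed, and `hand_in` reports no verdict.

- **Leg:** I pushed it over centre with the closed fingers. After I backed off it stayed up by itself; the pad measured x 73 to 106 mm and about 111 mm up, which matches the locked position.
- **Body:** I gripped it at mid-length, turned it so the nozzle points to the leg side, set it down and let go.
- **Last check:** The body is right way up and level, with a fitted slope along its length of about 0.001 or less. Lengthwise it is within about 1 mm of centre, and sideways within about 1–2 mm (the cameras gave 0.5 and 2 mm). Yaw error is within 0.4 degrees. The robot was clear, with no force reading beyond noise.

One thing was not clean: I stepped a little too far when setting the body down, so the wrist force briefly reached about 45 N. That force went through the held body, not the arm or the gripper's body, and I eased it off before releasing. The body's network landmark in the side camera was about 3 pixels from where I expected it; the top camera agreed within 1 pixel.

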